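# Check-pull the red spring tension gauge to its set mark

### The arm

A 6-joint arm with a two-finger parallel gripper is mounted at the origin on a cart in front of the work surface, level with it; the furniture and walls round the work are solid. World frame = base frame: x ahead of the robot, y to its left, z up, the work surface at z = 0. Lengths are in mm, angles in degrees, forces in N, time in s.
With the tool pointing down it reaches from about 300 to 850 mm from the base axis. Payload 4.2 kg.
Tool frame: the origin (TCP) lies midway between the tips of the shut fingers; the grasp point (between the pads) lies 19 mm behind it (env.tcp_to_grasp is the distance from the TCP to the grasp point, in mm); z points along the fingers, x is the direction in which the jaws open and shut, and the axes are right-handed (so a half turn about z gives the same grasp; the last joint's range is limited). The gripper opens to 91 mm and grips with 3 to 60 N. Pads are 32 mm wide; open, the fingers measure 118 mm over their backs; the gripper's body (76 mm by 178 mm) begins 60 mm behind the grasp point.
Start: joints at [-71.792, 18.312, 89.639, -0, 72.044, -1.146], TCP at [190.566, -542.52, 213.976] pointing down, gripper open.
Joint ranges: [-177.97, 177.97], [-48.28, 115.42], [12.27, 149.76], [-77.06, 257.06], [2.81, 150.46], [-146.56, 146.56]. Speed limits (degrees/s): [147.25, 147.25, 180, 180, 180, 180].

### API

Orientations are given as [roll, pitch, yaw] about the fixed x, y, z axes, in that order (R = Rz(yaw) Ry(pitch) Rx(roll)).
In Python, from workcell import env gives the robot as it stands.
- The arm moves only by the tool drive_tool, never from a script. Its argument "motion" is a list of rows, each a list of 2 entries, a list of its own where there are three numbers: the shift along the world's x, y, z in m, then the turn, a rotation vector about the world's x, y, z in rad. In form: [[[dx, dy, dz], [wx, wy, wz]], ...]. A call has exactly 10 rows; each row shifts and turns the commanded pose from where the row before left it; what a row does not reach is not made up. A row lasts 1/12 s, in which the tool goes at most 41.7 mm and 7.16 degrees, less where a joint would pass 70% of its speed; a pose out of reach is approached as far as the arm can. A call is refused whole if a number of a shift passes 0.0417 or a number of a turn 0.125, either way. A call with a gripper value outside its range is refused whole. "claw" is the opening, from 0 (shut) to 1 (fully open), set as the call begins (left out, the last holds). The fingers move at their own pace and stop on an object; "force" is the grip in N (left out, the last holds). Time passes only in rows, so rows that do not move let the fingers close, or fill a call up. It gives the time, the measured TCP pose, the force and the opening at its end, in the units of the state.
- env.state(): the state, without advancing time (a new reading comes with each control period).
- env.grab_frame(name): name is "scene" or "top" or "wrist"; returns the picture (400x640x3 uint8, red, green, blue); there is no depth.
- env.camera_params(name): a dict with "fov_y" (degrees; the focal length in pixels is half the picture's height over the tangent of half this angle, whatever the lens; pixels are square), "cx", "cy" (the principal point, pixels), "k1" (the pictures are not rectified: a ray, as slopes to the right and down, at radius r is drawn at 1 + k1 r^2 times it, then the intrinsics apply), "pose" (4x4, takes a point from camera to world coordinates). Camera axes: x right, y down, z forward; pixel columns grow to the right and rows downward; lengths in mm; the calibration is good to about 2 mm. A picture is of the moment at which its call begins: read the wrist's pose just before it. camera_params takes no time and is no camera call; for the wrist camera it gives the pose at the moment of the call.
- env.job_done(): hands the job in, once; it reports no verdict.
The state is a dict: "time_s": time; "qpos": joint angles; "qvel": joint speeds; "effort": joint torques, N m; "ee_pos": TCP position; "ee_rot": TCP orientation; "force": force on the tool from outside, world axes, zero at the start; "torque": the same for the moment, N m; "gripper_width": finger opening in mm.
Only numpy, scipy, OpenCV 4.12 (cv2) and the standard library are available. Lean on these libraries where they do the work, as an engineer would, in place of code of your own. Each camera call takes 0.05 s, during which the arm holds its last target.

### The job

Check the bench tension gauge with the red grip: pull its sprung grip straight out until the red pointer on top of the gauge stands level with that gauge's yellow mark, and hold it there for about two seconds. Then guide it gently back in until it is fully home, without letting it snap back, and let go. Leave the blue gauge alone.

Things in the scene. Friction and masses are not known exactly. Their poses are not given: they have to be found in the camera images.
- red_grip (a point): Centre of the red grip of one of two like spring gauges fixed to the table: a block 20 mm along x, 24 mm along y, from 12 to 60 mm above the table (centre 40). x points to the gauge's housing, z up: it pulls out along -x (towards the robot, up to 20 degrees off). At home the 60 mm wide foot plate begins 45 mm behind it; a 10 mm rod at 34 mm height joins them.
- red_mark: Yellow 7 mm wide clip on the red gauge's housing (44 mm wide, 50 high, 130 long), fixed, its point at the top slot. Origin: on the slot's centre line beside that point, 50 mm up; axes as red_grip. The red pointer, a fin 10 mm out of the slot, moves with the grip, 170 mm behind its centre: it is level with the mark when the grip is at x = -0.170 m in this frame.
- red_slide (a joint): How far the red gauge is pulled out, m: 0 home, 0.090 end stop; the mark asks for 0.035 to 0.065. A spring pulls it home with 1.5 N at 0, rising by 1.2 N per 10 mm.
- blue_slide (a joint): The same for the other gauge, which has a blue grip and pointer and its own yellow mark; its housing stands 160 to 260 mm to the left or right of the red one, the grips 90 mm or more apart. To be left at 0.

How it is judged (in metres and radians):
On the way:
1. the red pointer stands level with its yellow mark, within 10 mm, for a second (x of red_grip in the frame of red_mark between -0.18 and -0.16 m), for 1 s.
At the end, for the whole second after the job is handed in: The red slide is home again (within 5 mm of its inner stop) after the held pull, and the blue slide is home too (within 5 mm) (value of joint each of red_slide, blue_slide below 0.005 m); the robot touches nothing.
It fails at once if the red slide snaps back (faster than 0.6 m/s) (velocity of joint red_slide below -0.6 m/s).
It fails at once if the blue gauge is pulled out by more than 10 mm (value of joint blue_slide above 0.01 m).
It also fails if it takes over 37 s, if anything falls off the work surface, if the arm or the gripper's body presses on something with over 40 N, if the wrist force passes 120 N, or if a joint passes its speed limit or range.

## Working session

There is one attempt and no reset: what is moved stays moved. The work goes in short steps, Python scripts to look and compute and a tool call to move; the robot and the scene stay as the last step left them, time stands still between calls to the robot, and variables do not carry over. Pictures are saved under pics/ and viewed, and the job is handed in when it is done.

Besides the shell and the picture viewer there is one more tool, called after "Request:" by a JSON object that holds its "op" and its "data", one argument or row to a line. drive_tool: Moves the arm, as the interface text tells. Its arguments: {"type":"object","properties":{"motion":{"type":"array","items":{"type":"array"}},"claw":{"type":"number"},"force":{"type":"number"}},"required":["motion"]}

```bash
mkdir -p pics; cat > h.py <<'E'
import numpy as np, cv2
from workcell import env
def K(name):
    p=env.camera_params(name); f=200/np.tan(np.radians(p['fov_y'])/2)
    return p,f
def ray(name,u,v,p=None):
    p0,f=K(name); p=p or p0
    d=np.array([(u-p['cx'])/f,(v-p['cy'])/f]); x=d.copy()
    for _ in range(50): x=d/(1+p['k1']*(x@x))
    T=np.array(p['pose']); return T[:3,3],T[:3,:3]@np.array([x[0],x[1],1])
def onz(name,u,v,z,p=None):
    o,d=ray(name,u,v,p); return o+d*(z-o[2])/d[2]
E
python3 - <<'E'
from h import *
s=env.state(); print(s)
for n in ['top','scene']:
    im=env.grab_frame(n); cv2.imwrite(f'pics/{n}0.png',im[:,:,::-1]); print(n,env.camera_params(n))
E
```

```text
{'time_s': 0.0, 'qpos': array([-7.17920272e+01,  1.83504103e+01,  8.97048879e+01, -1.55408951e-03,
        7.20456861e+01, -1.14665789e+00]), 'qvel': array([-0.03526408, -0.02038612,  0.0298885 ,  0.04491186, -0.00462784,
        0.08132268]), 'effort': array([ 1.19120148e-03, -4.12466347e+01, -2.31970489e+01,  7.27650197e-02,
        4.55715274e-02, -1.48062295e-04]), 'ee_pos': array([ 190.39051493, -542.02842341,  213.14292472]), 'ee_rot': array([-1.79999456e+02,  1.00993608e-01, -7.06448885e+01]), 'force': array([0.24472219, 0.59364313, 0.46729959]), 'torque': array([-0.04450994,  0.00449935,  0.03858749]), 'gripper_width': 91.32430378248823}
top {'fov_y': 46.875266820332456, 'cx': 320.9236889252995, 'cy': 195.633196589616, 'k1': -0.09276373527083548, 'pose': array([[ 8.69731128e-03, -9.80435609e-01,  1.96647840e-01,
         4.50705328e+02],
       [-9.99960371e-01, -8.15365069e-03,  3.57409030e-03,
         2.06207043e+02],
       [-1.90076761e-03, -1.96671132e-01, -9.80467671e-01,
         8.78785953e+02],
       [ 0.00000000e+00,  0.00000000e+00,  0.00000000e+00,
         1.00000000e+00]])}
scene {'fov_y': 43.58506801765798, 'cx': 314.2331659770407, 'cy': 204.53986214406453, 'k1': 0.03393866930124754, 'pose': array([[ 7.90946130e-01, -2.16124094e-01,  5.72446151e-01,
         1.32370347e+02],
       [-6.11552014e-01, -3.10114306e-01,  7.27896457e-01,
        -4.06065632e+02],
       [ 2.02077791e-02, -9.25807482e-01, -3.77454835e-01,
         3.95533005e+02],
       [ 0.00000000e+00,  0.00000000e+00,  0.00000000e+00,
         1.00000000e+00]])}
```

View pics/top0.png

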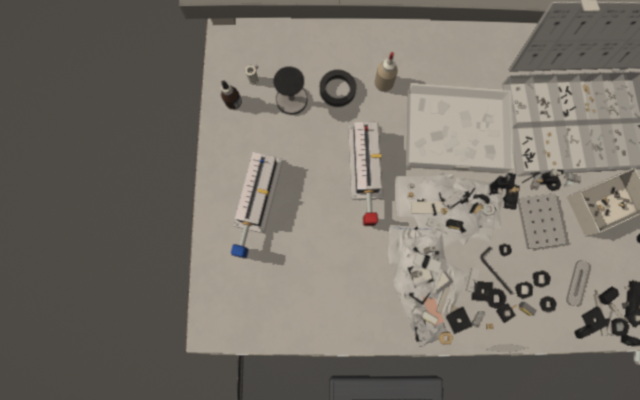

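View pics/scene0.png

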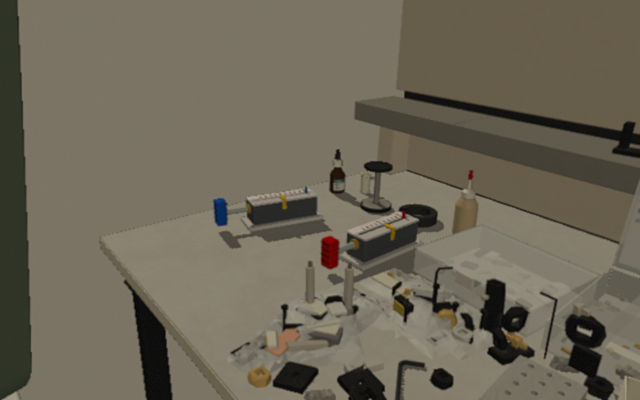

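```bash
python3 - <<'E'
from h import *
im=cv2.imread('pics/top0.png'); c=im[110:240,310:440]
cv2.imwrite('pics/z1.png',cv2.resize(c,None,fx=4.6,fy=4.6,interpolation=cv2.INTER_CUBIC))
im=cv2.imread('pics/scene0.png'); c=im[180:330,270:470]
cv2.imwrite('pics/z2.png',cv2.resize(c,None,fx=4,fy=4,interpolation=cv2.INTER_CUBIC))
E
```

```text
(no output)
```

View pics/z1.png

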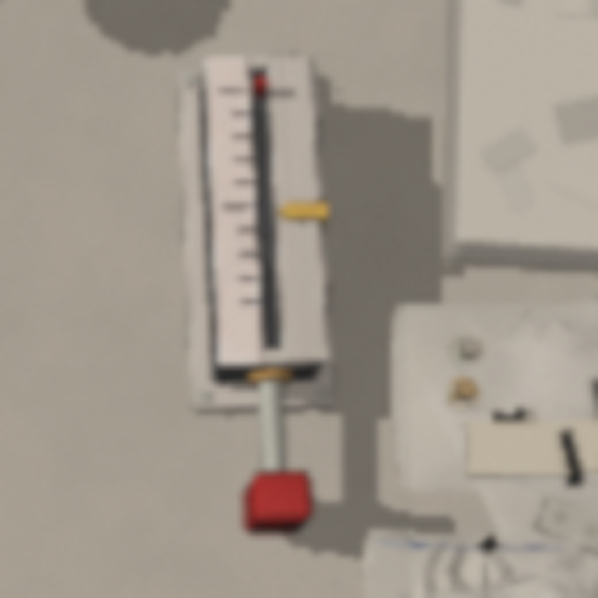

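View pics/z2.png

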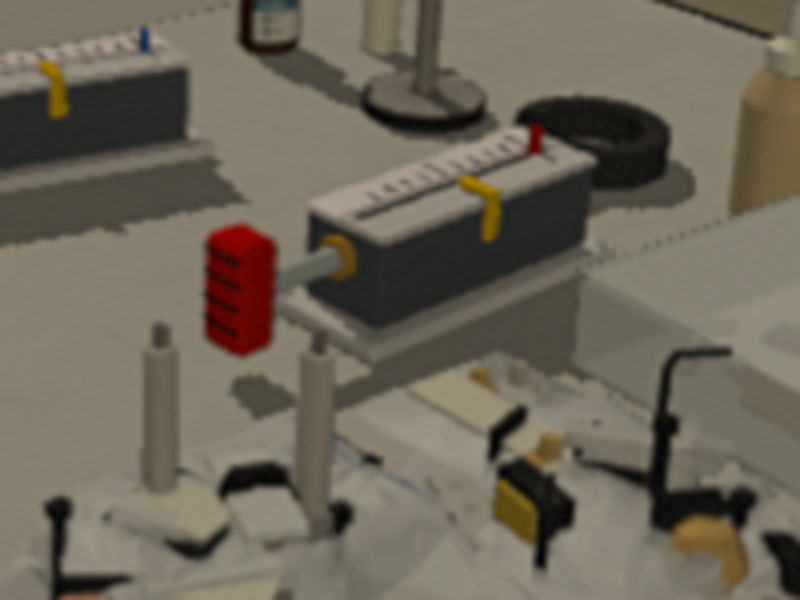

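```bash
cat >> h.py <<'E'
def proj(name,P):
    p,f=K(name); T=np.array(p['pose']); c=T[:3,:3].T@(np.array(P)-T[:3,3]); s=c[:2]/c[2]; s=s*(1+p['k1']*(s@s)); return s*f+[p['cx'],p['cy']]
E
python3 - <<'E'
from h import *
U=lambda x,y:(310+(x+.5)/4.6-.5,110+(y+.5)/4.6-.5)
for n,uv,z in [('griptop',(281,500),60),('ptr',(260,78),58),('clip L',(282,211),51),('slot front',(271,347),50),('slot back',(258,72),50),('bL',(205,60),50),('bR',(312,60),50),('fL',(214,362),50),('fR',(328,362),50)]:
    print(n,onz('top',*U(*uv),z).round(1))
for n,uv in [('post1',(160,488)),('post2',(313,528)),('tip1',(161,328)),('tip2',(320,338))]:
    u,v=270+uv[0]/4,180+uv[1]/4
    for z in (0,20,60):
        P=onz('scene',u,v,z); print(n,z,P.round(0),proj('top',P).round(0))
im=cv2.imread('pics/top0.png'); c=im[200:350,370:500]
cv2.imwrite('pics/z3.png',cv2.resize(c,None,fx=4,fy=4,interpolation=cv2.INTER_CUBIC))
E
```

```text
griptop [574.2 119.5  60. ]
ptr [748.2 125.5  58. ]
clip L [693.9 116.6  51. ]
slot front [637.6 121.7  50. ]
slot back [753.7 125.5  50. ]
bL [758.7 147.4  50. ]
bR [759.2 103.1  50. ]
fL [631.2 144.6  50. ]
fR [631.6  98.9  50. ]
post1 0 [504.  71.   0.] [393. 260.]
post1 20 [485.  47.  20.] [408. 270.]
post1 60 [447.  -1.  60.] [440. 290.]
post2 0 [531.  21.   0.] [419. 245.]
post2 20 [511.  -1.  20.] [433. 255.]
post2 60 [471. -44.  60.] [463. 277.]
tip1 0 [575. 164.   0.] [344. 222.]
tip1 20 [552. 135.  20.] [360. 233.]
tip1 60 [508.  77.  60.] [395. 256.]
tip2 0 [622. 120.   0.] [367. 198.]
tip2 20 [597.  93.  20.] [382. 209.]
tip2 60 [548.  40.  60.] [415. 233.]
```

View pics/z3.png

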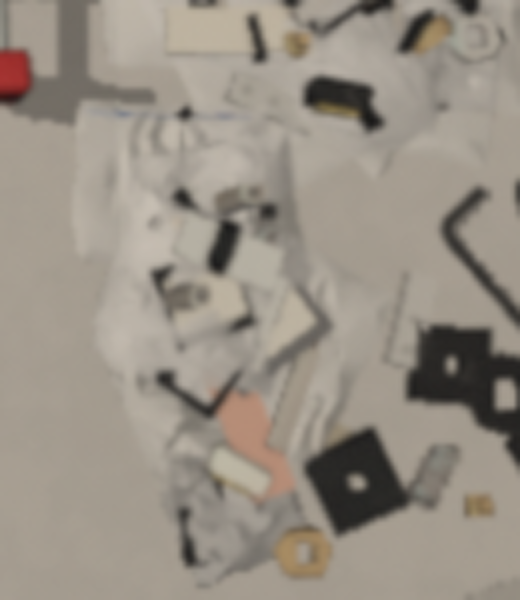

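Request:
{"op": "drive_tool", "data": {
  "motion": [
    [[0.017,0.033,0],[0,0,-0.015]],
    [[0.017,0.033,0],[0,0,-0.015]],
    [[0.017,0.033,0],[0,0,-0.015]],
    [[0.017,0.033,0],[0,0,-0.015]],
    [[0.017,0.033,0],[0,0,-0.015]],
    [[0.017,0.033,0],[0,0,-0.015]],
    [[0.017,0.033,0],[0,0,-0.015]],
    [[0.017,0.033,0],[0,0,-0.015]],
    [[0.017,0.033,0],[0,0,-0.015]],
    [[0.017,0.033,0],[0,0,-0.015]]
  ]
}}

```text
time_s: 0.93
ee_pos: [360.7, -210.7, 213.8]
ee_rot: [180.0, 0.0, -79.3]
force: [1.5, -0.2, -0.3]
gripper_width: 91.1
```

Request:
{"op": "drive_tool", "data": {
  "motion": [
    [[0.017,0.033,0],[0,0,-0.015]],
    [[0.017,0.033,0],[0,0,-0.015]],
    [[0.017,0.033,0],[0,0,-0.015]],
    [[0.017,0.033,0],[0,0,-0.015]],
    [[0.017,0.033,0],[0,0,-0.015]],
    [[0.017,0.033,0],[0,0,-0.015]],
    [[0.017,0.033,0],[0,0,-0.015]],
    [[0.017,0.033,0],[0,0,-0.015]],
    [[0.017,0.025,0],[0,0,-0.015]],
    [[0.01,0.015,0],[0,0,-0.015]]
  ],
  "claw": 0.75
}}

```text
time_s: 1.77
ee_pos: [524.7, 94.5, 213.4]
ee_rot: [180.0, 0.0, -87.7]
force: [-0.4, -0.9, 0.2]
gripper_width: 68.3
```

```bash
python3 - <<'E'
from h import *
s=env.state(); print(s['time_s'],s['qpos'].round(1),s['ee_pos'],s['ee_rot'],s['gripper_width'])
p=env.camera_params('wrist'); im=env.grab_frame('wrist'); cv2.imwrite('pics/w1.png',im[:,:,::-1]); import pickle; pickle.dump(p,open('w1.pkl','wb'))
print(env.state()['force'])
E
```

```text
1.7667 [ 8.9 14.6 95.1  0.  70.3 96.7] [524.70628045  94.46748216 213.42361161] [ 1.79999880e+02  4.15572825e-02 -8.77337469e+01] 68.33908625050586
[2.18602574 1.6889486  0.0883065 ]
```

View pics/w1.png

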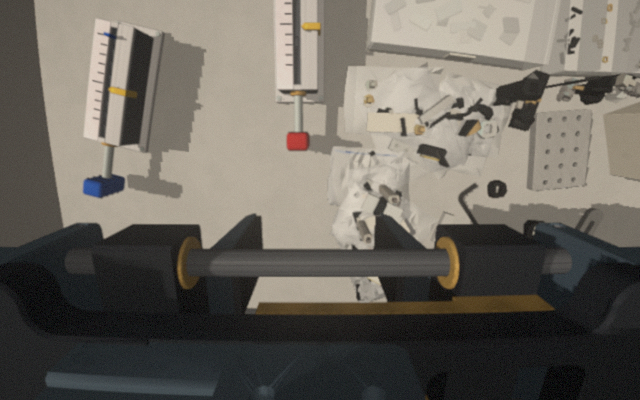

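```bash
python3 - <<'E'
from h import *
import pickle
p=pickle.load(open('w1.pkl','rb'))
im=cv2.imread('pics/w1.png')
cv2.imwrite('pics/z4.png',cv2.resize(im[0:160,260:340],None,fx=4,fy=4,interpolation=cv2.INTER_CUBIC)[:600])
def blob(im,x0,x1,y0,y1):
    m=np.zeros(im.shape[:2],np.uint8); c=im.astype(int)
    mm=(c[...,2]>90)&(c[...,1]<60); m[y0:y1,x0:x1]=mm[y0:y1,x0:x1]
    ys,xs=np.nonzero(m); return m,xs,ys
m,xs,ys=blob(im,270,330,110,170); print(xs.min(),xs.max(),ys.min(),ys.max())
for u,v in [(xs.min()-.5,ys.min()-.5),(xs.max()+.5,ys.min()-.5),(xs.min()-.5,ys.max()+.5),(xs.max()+.5,ys.max()+.5)]: print(onz('wrist',u,v,60,p).round(1))
im=cv2.imread('pics/top0.png'); m,xs,ys=blob(im,350,390,205,235); print(xs.min(),xs.max(),ys.min(),ys.max())
for u,v in [(xs.min()-.5,ys.min()-.5),(xs.max()+.5,ys.min()-.5),(xs.min()-.5,ys.max()+.5),(xs.max()+.5,ys.max()+.5)]: print(onz('top',u,v,60).round(1))
for x,y in [(570,119),(574,119)]:
  print(x,[ (proj('top',(x+a,y+b,60))).round(1) for a in(-10,10) for b in(-12,12)],proj('top',(x-10,y,16)).round(1))
E
```

```text
290 308 133 148
[585.3 128.3  60. ]
[586.1 107.9  60. ]
[568.3 128.   60. ]
[569.1 107.4  60. ]
364 376 213 224
[584.6 132.4  60. ]
[584.8 108.9  60. ]
[562.9 132.5  60. ]
[563.  109.2  60. ]
570 [array([377.8, 226.2]), array([364.4, 226.1]), array([377.6, 215.1]), array([364.3, 215. ])] [368.6 229.2]
574 [array([377.7, 224. ]), array([364.4, 223.9]), array([377.6, 213. ]), array([364.3, 212.9])] [368.6 227.1]
```

View pics/z4.png

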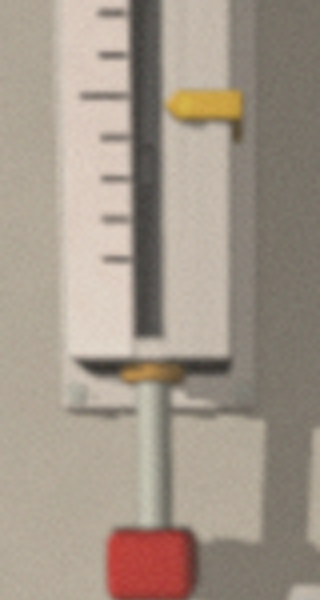

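```bash
python3 - <<'E'
from h import *
import pickle
p=pickle.load(open('w1.pkl','rb'))
for n,uv,z in [('clip',(205,105),51),('grip',(151,563),60),('rod at housing',(152,385),34),('slotfront',(148,335),50),('slot@0',(147,5),50)]:
    print(n,onz('wrist',260+uv[0]/4-.4,uv[1]/4-.4,z,p).round(1))
E
```

```text
clip [694.1 109.4  51. ]
grip [577.3 119.7  60. ]
rod at housing [625.8 122.3  34. ]
slotfront [637.  122.6  50. ]
slot@0 [717.8 125.1  50. ]
```

Request:
{"op": "drive_tool", "data": {
  "motion": [
    [[0.017,0.008,-0.02],[0,0,-0.009]],
    [[0.017,0.008,-0.03],[0,0,0]],
    [[0.017,0.0085,-0.03],[0,0,0]],
    [[0,0,-0.03],[0,0,0]],
    [[0,0,-0.015],[0,0,0]],
    [[0,0,0],[0,0,0]],
    [[0,0,0],[0,0,0]],
    [[0,0,0],[0,0,0]],
    [[0,0,0],[0,0,0]],
    [[0,0,0],[0,0,0]]
  ]
}}

```text
time_s: 2.65
ee_pos: [575.4, 116.0, 90.7]
ee_rot: [-179.8, 0.0, -88.4]
force: [-0.4, -0.0, -0.1]
gripper_width: 68.3
```

```bash
python3 - <<'E'
from h import *
s=env.state(); print(s['time_s'],s['ee_pos'],s['ee_rot'],s['force'])
p=env.camera_params('wrist'); im=env.grab_frame('wrist'); cv2.imwrite('pics/w2.png',im[:,:,::-1]); import pickle; pickle.dump(p,open('w2.pkl','wb'))
E
```

```text
2.65 [575.44752999 115.98624125  90.70437181] [-1.79816883e+02  1.90222900e-02 -8.83560164e+01] [-0.43110586 -0.01271943 -0.05681436]
```

View pics/w2.png

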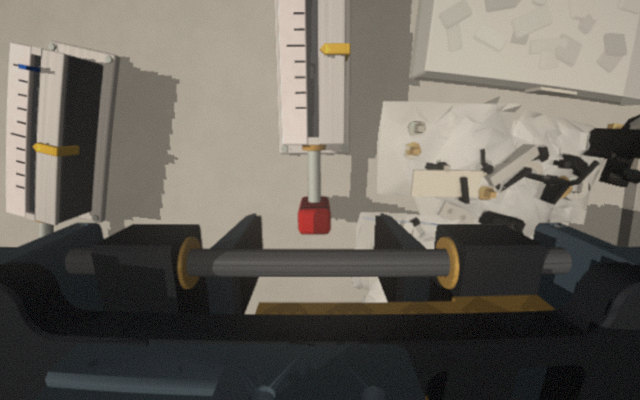

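The wrist picture shows the red grip at about (314,215), centred between the fingers; the blue gauge is well left and the parts tray is to the right. Now I descend and close.

Request:
{"op": "drive_tool", "data": {
  "motion": [
    [[0.0,0.003,-0.015],[0,0,0]],
    [[0,0,-0.018],[0,0,0]],
    [[0,0,-0.017],[0,0,0]],
    [[0,0,-0.011],[0,0,0]],
    [[0,0,-0.005],[0,0,0]],
    [[0,0,0],[0,0,0]],
    [[0,0,0],[0,0,0]],
    [[0,0,0],[0,0,0]],
    [[0,0,0],[0,0,0]],
    [[0,0,0],[0,0,0]]
  ]
}}

```text
time_s: 3.53
ee_pos: [575.1, 119.0, 23.8]
ee_rot: [-179.9, 0.0, -88.4]
force: [0.3, -0.6, 0.2]
gripper_width: 68.5
```

Request:
{"op": "drive_tool", "data": {
  "motion": [
    [[0,0,0],[0,0,0]],
    [[0,0,0],[0,0,0]],
    [[0,0,0],[0,0,0]],
    [[0,0,0],[0,0,0]],
    [[0,0,0],[0,0,0]],
    [[0,0,0],[0,0,0]],
    [[0,0,0],[0,0,0]],
    [[0,0,0],[0,0,0]],
    [[0,0,0],[0,0,0]],
    [[0,0,0],[0,0,0]]
  ],
  "claw": 0.0,
  "force": 35
}}

```text
time_s: 4.37
ee_pos: [574.5, 118.8, 22.9]
ee_rot: [180.0, -0.0, -88.3]
force: [0.5, -1.8, -0.9]
gripper_width: 23.6
```

```bash
python3 - <<'E'
from h import *
s=env.state(); print(s['time_s'],s['ee_pos'],s['ee_rot'],s['force'],s['gripper_width'])
im=env.grab_frame('wrist'); cv2.imwrite('pics/w3.png',im[:,:,::-1])
E
```

```text
4.3667 [574.54612939 118.80038137  22.93432028] [ 1.79995649e+02 -2.86470490e-02 -8.83102070e+01] [ 0.47856076 -1.82853504 -0.94317175] 23.605743196447463
```

View pics/w3.png

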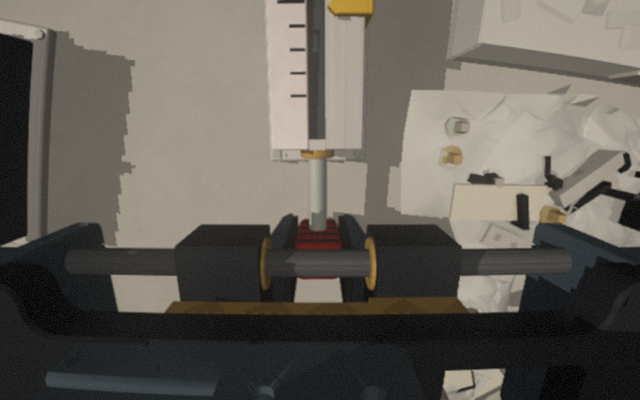

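The red grip is held between the pads at about (320,235), with an opening of 23.6 mm against the 24 mm expected. Now I pull about 51 mm.

Request:
{"op": "drive_tool", "data": {
  "motion": [
    [[-0.003,-0.0001,0],[0,0,0]],
    [[-0.005,-0.0002,0],[0,0,0]],
    [[-0.006,-0.0002,0],[0,0,0]],
    [[-0.006,-0.0002,0],[0,0,0]],
    [[-0.006,-0.0002,0],[0,0,0]],
    [[-0.006,-0.0002,0],[0,0,0]],
    [[-0.006,-0.0002,0],[0,0,0]],
    [[-0.006,-0.0002,0],[0,0,0]],
    [[-0.005,-0.0001,0],[0,0,0]],
    [[-0.002,0,0],[0,0,0]]
  ]
}}

```text
time_s: 5.25
ee_pos: [524.1, 116.9, 22.9]
ee_rot: [-179.8, -0.0, -88.3]
force: [9.1, -4.3, -8.3]
gripper_width: 24.0
```

```bash
python3 - <<'E'
from h import *
s=env.state(); print(s['time_s'],s['ee_pos'],s['ee_rot'],s['force'],s['gripper_width'])
im=env.grab_frame('top')[:,:,::-1]; cv2.imwrite('pics/t2.png',im)
cv2.imwrite('pics/t2z.png',cv2.resize(im[110:240,310:440],None,fx=4.6,fy=4.6,interpolation=cv2.INTER_CUBIC))
im=env.grab_frame('scene')[:,:,::-1]
cv2.imwrite('pics/s2z.png',cv2.resize(im[180:330,270:470],None,fx=4,fy=4,interpolation=cv2.INTER_CUBIC))
E
```

```text
5.25 [524.14785569 116.91956617  22.94834829] [-1.79824015e+02 -4.53070316e-02 -8.83075447e+01] [ 9.07705553 -4.33203866 -8.29007969] 23.96387470427241
```

View pics/t2z.png

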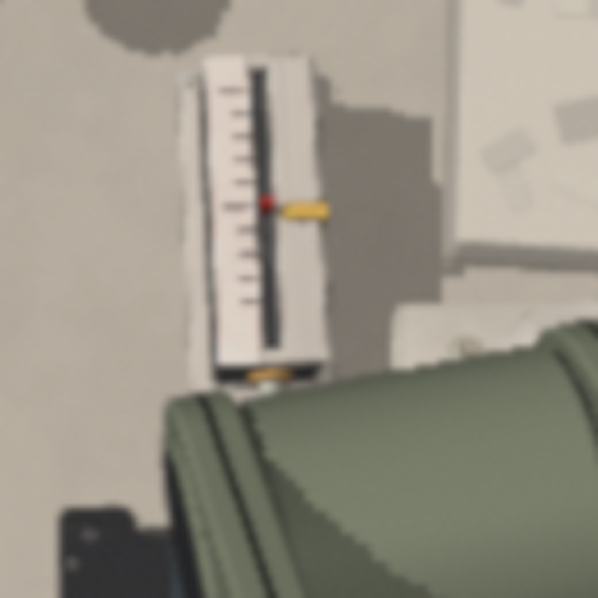

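View pics/s2z.png

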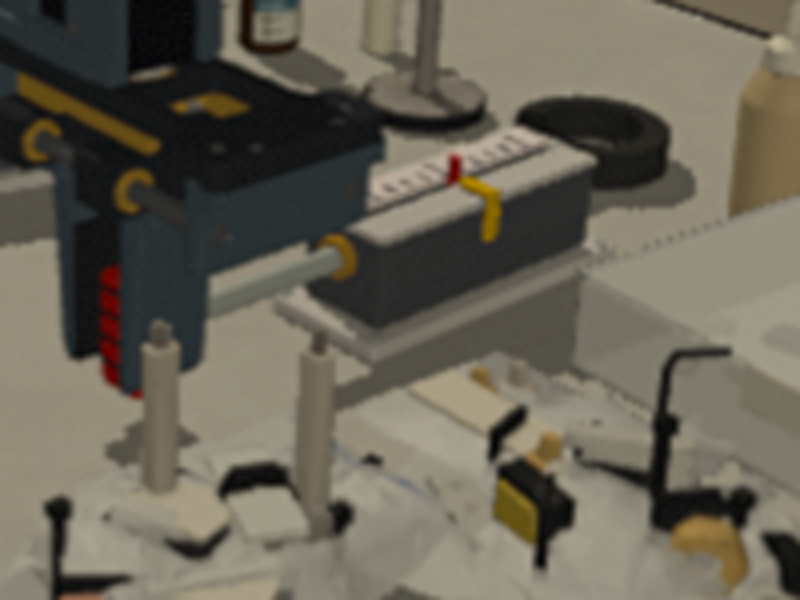

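The pointer is level with the clip: crop (266,203) against 210 for the clip. Parallax from the pointer's extra height explains about 2.5 mm of the 3 mm, so I hold here.

Request:
{"op": "drive_tool", "data": {
  "motion": [
    [[0,0,0],[0,0,0]],
    [[0,0,0],[0,0,0]],
    [[0,0,0],[0,0,0]],
    [[0,0,0],[0,0,0]],
    [[0,0,0],[0,0,0]],
    [[0,0,0],[0,0,0]],
    [[0,0,0],[0,0,0]],
    [[0,0,0],[0,0,0]],
    [[0,0,0],[0,0,0]],
    [[0,0,0],[0,0,0]]
  ]
}}

```text
time_s: 6.18
ee_pos: [524.7, 116.9, 23.0]
ee_rot: [-179.8, -0.0, -88.3]
force: [7.6, -4.4, -7.2]
gripper_width: 23.8
```

Request:
{"op": "drive_tool", "data": {
  "motion": [
    [[0,0,0],[0,0,0]],
    [[0,0,0],[0,0,0]],
    [[0,0,0],[0,0,0]],
    [[0,0,0],[0,0,0]],
    [[0,0,0],[0,0,0]],
    [[0,0,0],[0,0,0]],
    [[0,0,0],[0,0,0]],
    [[0,0,0],[0,0,0]],
    [[0,0,0],[0,0,0]],
    [[0,0,0],[0,0,0]]
  ]
}}

```text
time_s: 7.02
ee_pos: [524.7, 117.0, 23.0]
ee_rot: [-179.8, -0.0, -88.3]
force: [7.1, -2.3, -5.8]
gripper_width: 23.7
```

Request:
{"op": "drive_tool", "data": {
  "motion": [
    [[0,0,0],[0,0,0]],
    [[0,0,0],[0,0,0]],
    [[0,0,0],[0,0,0]],
    [[0,0,0],[0,0,0]],
    [[0,0,0],[0,0,0]],
    [[0,0,0],[0,0,0]],
    [[0.001,0,0],[0,0,0]],
    [[0.002,0,0],[0,0,0]],
    [[0.003,0.0001,0],[0,0,0]],
    [[0.004,0.0001,0],[0,0,0]]
  ]
}}

```text
time_s: 7.85
ee_pos: [534.2, 117.3, 22.9]
ee_rot: [-179.9, -0.0, -88.3]
force: [6.2, -3.7, -5.0]
gripper_width: 24.0
```

```bash
python3 - <<'E'
from h import *
s=env.state(); print(s['time_s'],s['ee_pos'],s['force'],s['gripper_width'])
im=env.grab_frame('top')[:,:,::-1]
cv2.imwrite('pics/t3z.png',cv2.resize(im[110:240,310:440],None,fx=4.6,fy=4.6,interpolation=cv2.INTER_CUBIC))
E
```

```text
7.85 [534.23847193 117.29439861  22.94284445] [ 6.21456619 -3.6733029  -5.03032046] 24.0349360625662
```

View pics/t3z.png

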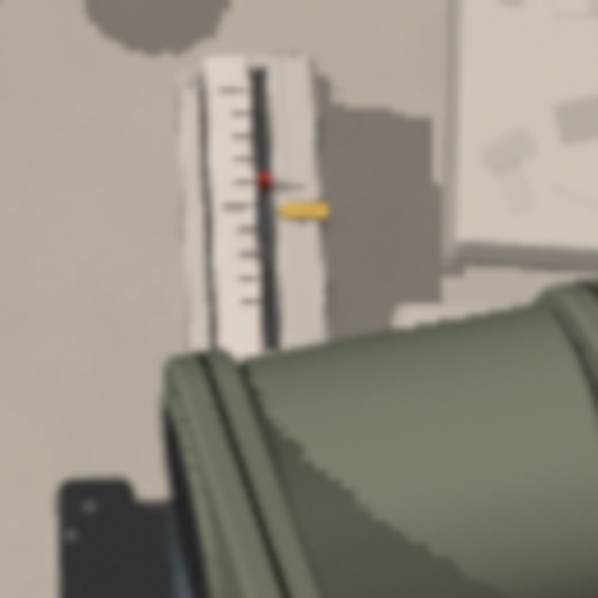

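The pointer follows the grip without slipping, crop (264,180). I carry on guiding it home gently.

Request:
{"op": "drive_tool", "data": {
  "motion": [
    [[0.004,0.0002,0],[0,0,0]],
    [[0.005,0.0002,0],[0,0,0]],
    [[0.005,0.0002,0],[0,0,0]],
    [[0.005,0.0002,0],[0,0,0]],
    [[0.005,0.0002,0],[0,0,0]],
    [[0.005,0.0002,0],[0,0,0]],
    [[0.004,0.0001,0],[0,0,0]],
    [[0.003,0.0001,0],[0,0,0]],
    [[0.002,0.0001,0],[0,0,0]],
    [[0.001,0,0],[0,0,0]]
  ]
}}

```text
time_s: 8.73
ee_pos: [572.5, 118.8, 23.0]
ee_rot: [180.0, -0.0, -88.3]
force: [2.1, -5.4, -2.0]
gripper_width: 23.6
```

Request:
{"op": "drive_tool", "data": {
  "motion": [
    [[0.001,0,0],[0,0,0]],
    [[0.001,0,0],[0,0,0]],
    [[0,0,0],[0,0,0]],
    [[0,0,0],[0,0,0]],
    [[0,0,0],[0,0,0]],
    [[0,0,0],[0,0,0]],
    [[0,0,0],[0,0,0]],
    [[0,0,0],[0,0,0]],
    [[0,0,0],[0,0,0]],
    [[0,0,0],[0,0,0]]
  ]
}}

```text
time_s: 9.57
ee_pos: [574.4, 118.9, 22.9]
ee_rot: [180.0, -0.0, -88.3]
force: [2.4, -6.0, -1.8]
gripper_width: 24.0
```

```bash
python3 - <<'E'
from h import *
s=env.state(); print(s['time_s'],s['ee_pos'],s['force'],s['gripper_width'])
im=env.grab_frame('top')[:,:,::-1]
cv2.imwrite('pics/t4z.png',cv2.resize(im[110:240,310:440],None,fx=4.6,fy=4.6,interpolation=cv2.INTER_CUBIC))
E
```

```text
9.5667 [574.42129101 118.85055876  22.9333497 ] [ 2.38752962 -6.04374847 -1.76061654] 23.957849863935543
```

View pics/t4z.png

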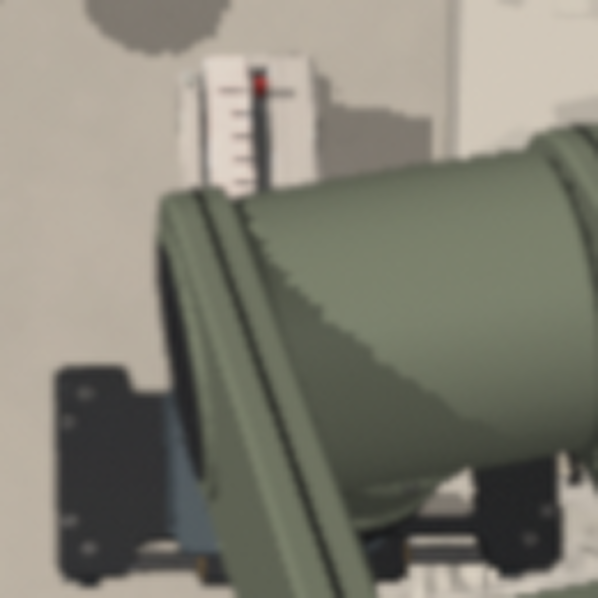

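The pointer is back at its home spot, crop (259,82), but a small spring force remains. I press in a little further until the stop pushes back.

Request:
{"op": "drive_tool", "data": {
  "motion": [
    [[0.0005,0,0],[0,0,0]],
    [[0.0005,0,0],[0,0,0]],
    [[0.0005,0,0],[0,0,0]],
    [[0,0,0],[0,0,0]],
    [[0,0,0],[0,0,0]],
    [[0,0,0],[0,0,0]],
    [[0,0,0],[0,0,0]],
    [[0,0,0],[0,0,0]],
    [[0,0,0],[0,0,0]],
    [[0,0,0],[0,0,0]]
  ]
}}

```text
time_s: 10.45
ee_pos: [574.5, 118.9, 23.0]
ee_rot: [179.8, -0.0, -88.3]
force: [-1.5, -5.1, 1.7]
gripper_width: 23.9
```

The stop now pushes back (−1.5 N) and x has stalled at 574.5, so the grip is home. Next I release and lift.

Request:
{"op": "drive_tool", "data": {
  "motion": [
    [[0,0,0],[0,0,0]],
    [[0,0,0],[0,0,0]],
    [[0,0,0],[0,0,0]],
    [[0,0,0],[0,0,0]],
    [[0,0,0],[0,0,0]],
    [[0,0,0],[0,0,0]],
    [[0,0,0],[0,0,0]],
    [[0,0,0],[0,0,0]],
    [[0,0,0],[0,0,0]],
    [[0,0,0],[0,0,0]]
  ],
  "claw": 0.75
}}

```text
time_s: 11.28
ee_pos: [576.1, 119.1, 23.0]
ee_rot: [-180.0, -0.0, -88.4]
force: [-0.4, -1.0, 0.5]
gripper_width: 68.4
```

Request:
{"op": "drive_tool", "data": {
  "motion": [
    [[0,0,0.005],[0,0,0]],
    [[0,0,0.01],[0,0,0]],
    [[0,0,0.02],[0,0,0]],
    [[0,0,0.025],[0,0,0]],
    [[0,0,0.03],[0,0,0]],
    [[0,0,0.03],[0,0,0]],
    [[0,0,0.03],[0,0,0]],
    [[0,0,0.02],[0,0,0]],
    [[0,0,0.01],[0,0,0]],
    [[0,0,0],[0,0,0]]
  ]
}}

```text
time_s: 12.12
ee_pos: [577.4, 119.3, 206.3]
ee_rot: [-179.6, 0.1, -88.4]
force: [0.5, 0.2, -0.0]
gripper_width: 68.3
```

Request:
{"op": "drive_tool", "data": {
  "motion": [
    [[-0.02,-0.02,0],[0,0,0]],
    [[-0.03,-0.02,0],[0,0,0]],
    [[-0.03,-0.02,0],[0,0,0]],
    [[-0.03,-0.02,0],[0,0,0]],
    [[-0.02,-0.02,0],[0,0,0]],
    [[-0.01,-0.01,0],[0,0,0]],
    [[0,0,0],[0,0,0]],
    [[0,0,0],[0,0,0]],
    [[0,0,0],[0,0,0]],
    [[0,0,0],[0,0,0]]
  ]
}}

```text
time_s: 12.95
ee_pos: [437.3, 9.7, 202.7]
ee_rot: [-180.0, 0.0, -88.3]
force: [-1.4, -0.1, 0.7]
gripper_width: 68.3
```

```bash
python3 - <<'E'
from h import *
s=env.state(); print(s['time_s'],s['ee_pos'],s['force'],s['gripper_width'])
im=env.grab_frame('top')[:,:,::-1]; cv2.imwrite('pics/t5.png',im)
cv2.imwrite('pics/t5z.png',cv2.resize(im[110:260,220:400],None,fx=4,fy=4,interpolation=cv2.INTER_CUBIC))
E
```

```text
12.95 [437.26653398   9.73515311 202.69848378] [-1.36497823 -0.07261313  0.70855994] 68.32853425238306
```

View pics/t5z.png

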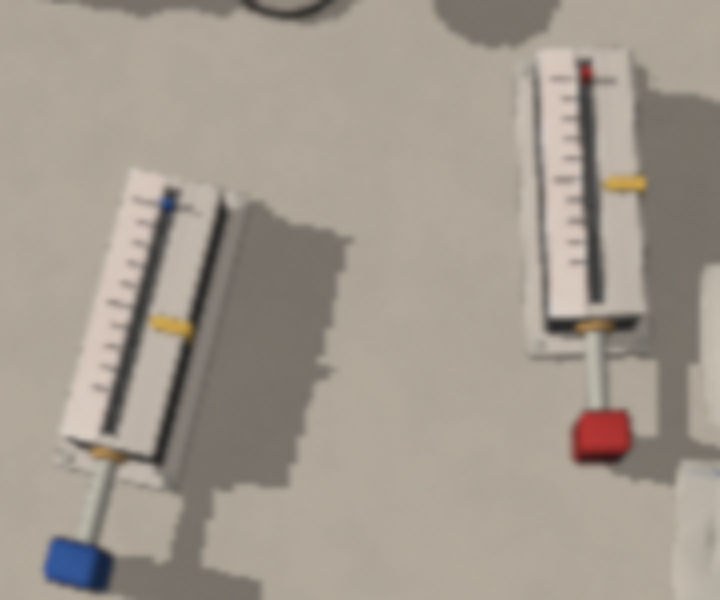

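Both pointers are at their home lines (red at crop (586,72), blue at (168,203)), and the gripper is clear.

```bash
python3 -c "
from workcell import env
print(env.job_done())"
```

```text
the job is handed in; nothing more can be done
None
```

I pulled the red gauge out about 50 mm until its pointer stood level with the yellow mark, and held it there for just over 2 s. I then guided it home at about 60 mm/s, let go and moved the arm away. The job is handed in; no verdict was reported.

- **Alignment:** the top picture put the pointer about 0.5 mm from the mark, after allowing for the camera's angle. The tool stayed within 1 mm during the hold.
- **Home:** I pressed in gently until the inner stop pushed back. The last picture shows the red pointer back on its home line.
- **Blue gauge:** I never touched it, and its pointer is also on its home line.
- **Finish:** the gripper was open, about 200 mm above the table and clear of everything, at about 13 s.
- **Disagreement:** the top and wrist cameras put the grip's x about 3 mm apart. I used a value in between, and the opening of about 24 mm on closing confirmed a good grip.

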